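# Dispense one culture dish and slide it onto the turntable

### The job

Press the black plunger of the dish dispenser all the way down once and let it come back up, so that exactly one small dish comes out onto the deck. Then, with the fingertips, push that dish sideways along the deck onto the round steel turntable beside it until it stands wholly inside the dark ring there, flat and at rest. Never grip or lift a dish, leave the other dishes in the dispenser, and do not disturb the other things on the bench.

Things in the scene. Friction and masses are not known exactly. Their poses are not given: they have to be found in the camera images.
- dispenser: Dish dispenser fixed to the bench, level. Origin on the bench under the magazine's axis, z up. Flat dark steel base and deck: x -30 to +30, y -92 to +92 mm, top 10 mm above the bench. On it a clear magazine of three dishes, and a grey housing (x -26 to +26, y -90 to -24, top 50 mm above the bench) with the plunger. Dishes come out along +y.
- magazine_top (a point): Top centre of the clear square open-topped magazine: outside 46 by 46 mm, top 58 mm above the bench, on the dispenser's z axis. Its mouth is in the +y face (y +23 mm), just above the deck.
- deck_spot (a point): Point on the bare deck, dispenser y +53 mm, about where a dish comes out (its centre y 45 to 58, further if pressed fast). Pressing drives a blade out of the mouth, 2.5 times as far, which pushes out the lowest dish; on release it goes back in and the next dish drops. Each full press ejects one more. The deck's x edges are open: the turntable is off one, a jar off the other.
- fence_top (a point): Top middle of the low fence across the deck's +y end, 8 mm above the deck, inner face at dispenser y +88 mm; it stops a dish pressed out fast.
- plunger (a joint): Plunger travel in m: 0 = up (rest), 0.022 = fully down. A full stroke (0.018 or more) is needed. Spring: 3 N at the start, about 7.5 N fully down, then a hard stop; it comes up by itself.
- plunger_top (a point): Centre of the top of the plunger's flat black round head, 34 mm in diameter, 8 mm thick; 86 mm above the bench at rest, at dispenser x 0, y -57 mm. It moves straight down when pressed.
- dish1: The lowest dish in the magazine at the start, the one to be dispensed: closed round clear dish with dark red agar, 35 mm in diameter, 12 mm high, 20 g or so. Origin at the centre of its underside, z up.
- dish2: The middle dish, like dish1; it must stay in the magazine, where it drops 12 mm.
- dish3: The top dish, like dish1; it must stay in the magazine, where it drops 12 mm.
- turntable_center (a point): Centre of the top face of the turntable: a flat steel disc 100 mm in diameter without a rim, its top 9 mm above the bench (1 mm below the deck), 2 to 5 mm off one of the deck's open x edges (which one varies), roughly level with the place where the dish comes out. It turns freely and cannot shift. The thin dark ring on it is 70 mm in diameter and offers no step.
- jar: Bystander: small closed glass jar, 36 mm in diameter, 45 mm high, standing loose off the deck's other x edge, its centre 82 to 85 mm from the dispenser's middle line. Origin at the centre of its underside.
- beaker: Bystander: loose glass beaker, 60 mm in diameter, 72 mm high, near the plunger's +x side. Origin at the centre of its underside.
- dish_pile: Bystander: loose pile of four larger dishes that keep together, 60 mm in diameter, 60 mm high, near the plunger's -x side. Origin at the centre of its underside.
- marker: Bystander: loose marker pen 130 mm long, 13 mm thick, lying along its own x beyond the fence. Origin on the bench under its middle.
- reagent_bottle: Bystander: loose bottle, 72 mm in diameter, 150 mm high, at the robot's left. Origin at the centre of its underside.
- spatula: Bystander: loose steel spatula 170 mm long, lying at the robot's right. Origin at its underside.
- tube_rack: Bystander: loose blue rack of capped tubes, 75 by 160 mm, 125 mm high, at the robot's right. Origin at the centre of its underside.
There are look-alikes about, which are no part of the job. Leave any purple look-alike of the part that bears turntable_center alone.

How it is judged:
On the way, in this order (a step that is already met when the one before it is completed fails the run):
1. the plunger is pressed right down (value of joint plunger above 0.018 m).
2. the plunger is up again and the dish is out on the deck (value of joint plunger below 0.004 m and y of dish1 in the frame of dispenser above 0.038 m), for 0.1 s.
3. the dish stands inside the ring on the turntable (horizontal distance between dish1 and turntable_center below 0.0175 m and height (world z) of dish1 below 0.013 m), for 0.2 s.
At the end, for the whole second after the job is handed in: The dispensed dish stands flat (within 0.1 rad) and at rest on the turntable, its centre within 17.5 mm of the turntable's centre (so wholly inside the 70 mm ring); the plunger is up (within 4 mm); the other two dishes are still in the magazine (moved less than 22 mm) (horizontal distance between dish1 and turntable_center below 0.0175 m and height (world z) of dish1 between 0.006 and 0.012 m and angle between dish1's own z axis and vertical below 0.1 rad and linear speed of dish1 below 0.01 m/s and value of joint plunger below 0.004 m and distance of each of dish2, dish3 from where it was at the start of the episode below 0.022 m); the robot touches nothing.
It fails at once if a second dish leaves the magazine or is lifted (moves more than 25 mm) (distance of any of dish2, dish3 from where it was at the start of the episode above 0.025 m).
It fails at once if the dispensed dish is lifted more than about 12 mm or tipped over (height (world z) of dish1 above 0.022 m or angle between dish1's own z axis and vertical above 0.6 rad).
It fails at once if the dish is gripped or pushed hard (over 20 N from the fingers) (contact force between the fingers and dish1 above 20 N).
It fails at once if a bystander is moved: jar, beaker, pile, bottle or rack by more than 15 mm, marker or spatula by more than 25 mm (distance of any of jar, beaker, dish_pile, reagent_bottle, tube_rack from where it was at the start of the episode above 0.015 m or distance of any of marker, spatula from where it was at the start of the episode above 0.025 m).
It also fails if it takes over 48 s, if anything falls off the work surface, if the arm or the gripper's body presses on something with over 40 N, if the wrist force passes 120 N, or if a joint passes its speed limit or range.

### The arm

A 6-joint arm with a two-finger parallel gripper is mounted at the origin on the work surface. World frame = base frame: x ahead of the robot, y to its left, z up, the work surface at z = 0. Lengths are in m, angles in rad, forces in N, time in s.
With the tool pointing down it reaches from about 0.35 to 0.975 m from the base axis. Payload 4.9 kg.
Tool frame: the origin (TCP) lies at the very end of the fingers, on their centre line; the grasp point (between the pads) lies 19 mm behind it; z points along the fingers, x is the direction in which the jaws open and shut, and the axes are right-handed (so a half turn about z gives the same grasp; the last joint's range is limited). The gripper opens to 85 mm and grips with 20 to 120 N. Pads are 22 mm wide; open, the fingers measure 114 mm over their backs; the gripper's body (76 mm by 85 mm) begins 54 mm behind the grasp point. The pads swing forward as they close: fully open they stand 13 mm farther back than shut.
Start: joints at [1.129, 0.053, 1.613, -0, 1.476, -0.119], TCP at [0.198, 0.593, 0.231] pointing down, gripper open.
Joint ranges: [-3.01, 3.01], [-1.01, 2.22], [0.06, 2.58], [-1.02, 4.17], [0.09, 2.62], [-3.14, 3.14]. Speed limits (rad/s): [2.57, 2.57, 3.14, 3.14, 3.14, 3.14].

### API

Orientations are given as a rotation vector (axis times angle).
In Python, from station import ctrl, get_image, calibration, job gives the robot as it stands.
- The arm moves only by the tool jog_arm, never from a script. Its argument "deltas" is a list of rows, each a list of 3 entries, a list of its own where there are three numbers: the turn, a rotation vector about the tool's x, y, z in degrees, then the shift along the tool's x, y, z in m, then the finger opening in m, from 0 to 0.0854. In form: [[[ax, ay, az], [tx, ty, tz], gripper], ...]. A call has 1 to 12 rows; each row is the pose to reach, as a shift and turn from the pose commanded when the call began, along the tool's axes at that moment; what a row does not reach only later rows make up. A row lasts 1/12 s, in which the tool goes at most 41.7 mm and 7.16 degrees, less where a joint would pass 70% of its speed; a pose out of reach is approached as far as the arm can. A call with a gripper value outside its range is refused whole. The fingers move at their own pace and stop on an object; "squeeze" is the grip in N (left out, the last holds). Time passes only in rows, so rows that repeat a pose let the fingers close. It gives the time, the measured TCP pose, the force and the opening at its end, in the units of the state.
- ctrl.get_obs(): the state, without advancing time (a new reading comes with each control period).
- get_image(name): name is "scene" or "top" or "wrist"; returns the picture (400x640x3 uint8, red, green, blue); there is no depth.
- calibration(name): a dict with "mtx" (3x3 intrinsics, pixels), "origin" and "rotation" of the camera in the world; the wrist camera has in their place "tool_from_camera" (4x4, takes a point from camera to tool coordinates, whose origin is the TCP and whose axes are the tool frame's). Camera axes: x right, y up, looking along -z (the intrinsics and any distortion apply to the point x, -y, -z); pixel columns grow to the right and rows downward; lengths in m; the calibration is good to about 2 mm. A picture is of the moment at which its call begins: read the wrist's pose just before it. calibration takes no time and is no camera call.
- job.finish_job(): hands the job in, once; it reports no verdict.
The state is a dict: "t": time; "q": joint angles; "dq": joint speeds; "effort": joint torques, N m; "tool_pos": TCP position; "tool_rot": TCP orientation; "contact_force": force on the tool from outside, world axes, zero at the start; "wrist_torque": the same for the moment, N m; "opening": finger opening in m.
Only numpy, scipy, OpenCV 4.12 (cv2) and the standard library are available. Lean on these libraries where they do the work, as an engineer would, in place of code of your own. Each camera call takes 0.05 s, during which the arm holds its last target.

## Working session

There is one attempt and no reset: what is moved stays moved. The work goes in short steps, Python scripts to look and compute and a tool call to move; the robot and the scene stay as the last step left them, time stands still between calls to the robot, and variables do not carry over. Pictures are saved under pics/ and viewed, and the job is handed in when it is done.

Besides the shell and the picture viewer there is one more tool, called after ">>>" as name([rows], argument=value, ...), one row to a line, values as JSON. jog_arm: Moves the arm, as the interface text tells. Its arguments: {"type":"object","properties":{"deltas":{"type":"array","items":{"type":"array"}},"squeeze":{"type":"number"}},"required":["deltas"]}

```bash
mkdir -p pics; ls
python3 - <<'E'
from station import ctrl,get_image,calibration
import cv2
o=ctrl.get_obs();print(o)
for n in("scene","top","wrist"):
    c=calibration(n);print(n,c)
    cv2.imwrite(f"pics/{n}0.png",get_image(n)[:,:,::-1])
E
```

```text
pics
{'t': 0.0, 'q': array([ 1.12896002e+00,  5.33278581e-02,  1.61432712e+00,  3.47369310e-06,
        1.47600310e+00, -1.19019496e-01]), 'dq': array([ 2.71026117e-03,  5.86488913e-05,  1.15045394e-03, -5.66830078e-04,
        2.99149828e-05, -1.06118933e-03]), 'effort': array([-8.65181737e-04, -3.93684196e+01, -3.70174563e+01, -2.20606521e-04,
        6.90620931e-03, -1.85398108e-06]), 'tool_pos': array([0.19801001, 0.59213187, 0.23006122]), 'tool_rot': array([ 2.54876225,  1.83497932, -0.00284116]), 'contact_force': array([-0.14720858, -0.21652579, -1.09438341]), 'wrist_torque': array([ 0.00761252,  0.00064214, -0.02277625]), 'opening': 0.08539179166192687}
scene {'mtx': array([[486.30318084,   0.        , 324.98049429],
       [  0.        , 486.30318084, 202.07715527],
       [  0.        ,   0.        ,   1.        ]]), 'origin': array([ 1.37833569, -0.12568923,  0.92347542]), 'rotation': array([0.64241138, 0.57532315, 1.33388915])}
top {'mtx': array([[511.89908073,   0.        , 323.39241975],
       [  0.        , 511.89908073, 201.34173054],
       [  0.        ,   0.        ,   1.        ]]), 'origin': array([ 0.24201564, -0.01447891,  1.39452184]), 'rotation': array([ 0.17213755, -0.18619795, -1.58833938])}
wrist {'mtx': array([[351.29794246,   0.        , 324.51603372],
       [  0.        , 351.29794246, 203.14016922],
       [  0.        ,   0.        ,   1.        ]]), 'tool_from_camera': array([[ 9.99999516e-01, -9.83776460e-04, -2.35674188e-05,
        -3.69073910e-04],
       [-9.50433991e-04, -9.59346069e-01, -2.82230786e-01,
        -7.07585812e-02],
       [ 2.55042693e-04,  2.82230672e-01, -9.59346539e-01,
        -1.42917720e-01],
       [ 0.00000000e+00,  0.00000000e+00,  0.00000000e+00,
         1.00000000e+00]])}
```

View pics/scene0.png

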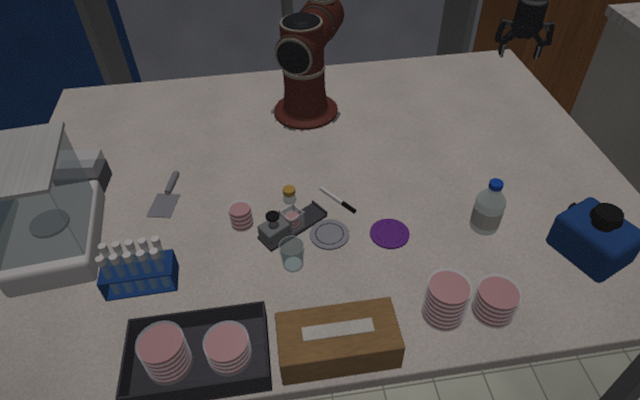

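View pics/top0.png

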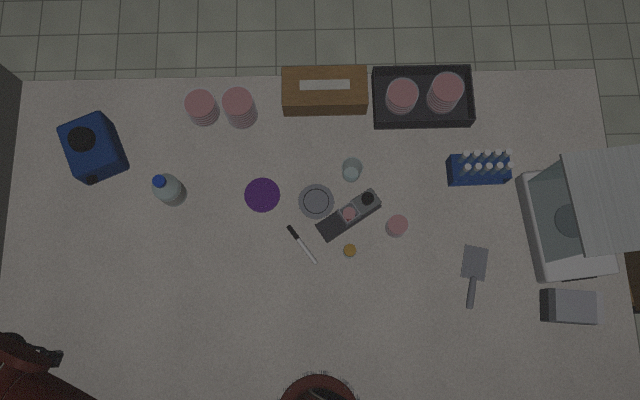

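View pics/wrist0.png

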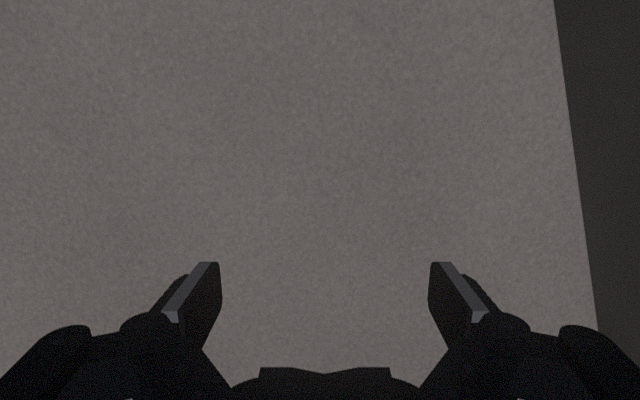

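```bash
cat > h.py <<'E'
import numpy as np,cv2
from scipy.spatial.transform import Rotation as R
from station import ctrl,get_image,calibration
def cam(n,o=None):
    c=calibration(n)
    if n=="wrist":
        T=np.array(c["tool_from_camera"]);Rt=R.from_rotvec(o["tool_rot"]).as_matrix()
        return c["mtx"],Rt@T[:3,3]+o["tool_pos"],Rt@T[:3,:3]
    return c["mtx"],np.array(c["origin"]),R.from_rotvec(c["rotation"]).as_matrix()
def ray(C,u,v):
    K,o,M=C
    d=M@np.array([(u-K[0,2])/K[0,0],-(v-K[1,2])/K[1,1],-1]);return o,d
def plane(C,u,v,z):
    o,d=ray(C,u,v);return o+d*(z-o[2])/d[2]
def proj(C,p):
    K,o,M=C
    q=M.T@(np.asarray(p)-o);return K[0,0]*q[0]/-q[2]+K[0,2],K[1,1]*-q[1]/-q[2]+K[1,2]
E
python3 - <<'E'
from h import *
a=cv2.imread("pics/top0.png")[140:280,230:430]
b=cv2.imread("pics/scene0.png")[160:290,210:430]
a=cv2.resize(a,None,fx=4,fy=4,interpolation=2);b=cv2.resize(b,None,fx=3.6,fy=3.6,interpolation=2)
a=cv2.convertScaleAbs(a,alpha=1.8);b=cv2.convertScaleAbs(b,alpha=1.8)
cv2.imwrite("pics/t1.png",a);cv2.imwrite("pics/s1.png",b)
E
```

```text
(no output)
```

View pics/t1.png

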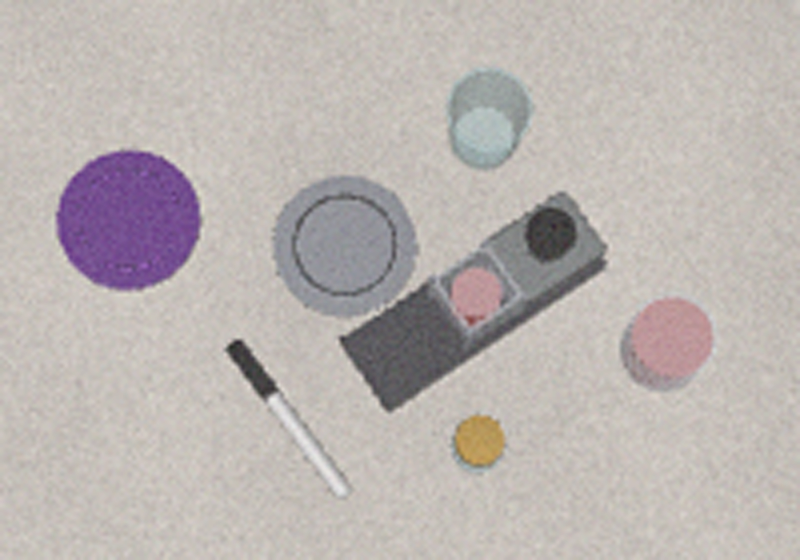

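View pics/s1.png

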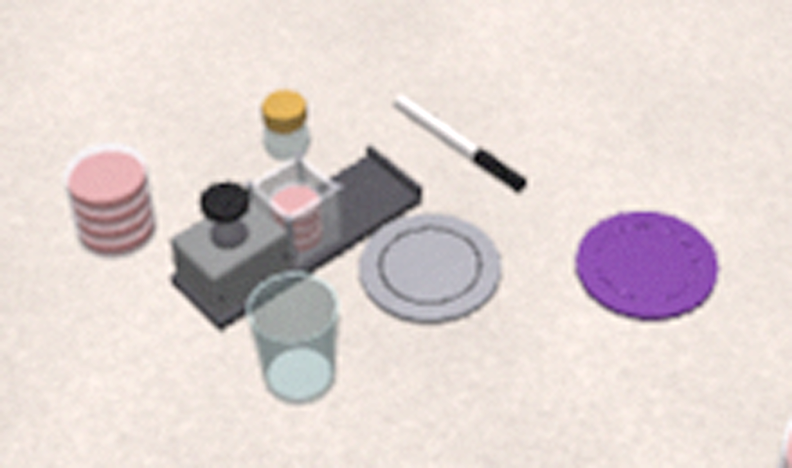

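Run:
```python
from h import *
T=cam("top");S=cam("scene")
t=lambda u,v,z:plane(T,230+u/4,140+v/4,z)
s=lambda u,v,z:plane(S,210+u/3.6,160+v/3.6,z)
# half pixel centre of resized
P=t(551,234,.086);print("plunger top/scene",P,s(226,200,.086))
P2=t(345,245,.009);print("turn",P2,s(430,267,.009))
F=[t(343,338,.018),t(389,411,.018)];print("fence corners",F, np.linalg.norm(F[0]-F[1]))
print("fence scene",s(372,150,.018),s(420,187,.018))
M=t(477,291,.058);print("mag",M,s(295,185,.058))
print("jar",t(480,440,.045),"beaker",t(490,107,.072),"pile",t(671,337,.06), "marker",t(237,348,.01),t(343,492,.01))
```

```text
plunger top/scene [ 0.54950834 -0.1469248   0.086     ] [ 0.55654836 -0.14258733  0.086     ]
turn [ 0.56324075 -0.01125051  0.009     ] [ 0.56967976 -0.00786472  0.009     ]
fence corners [array([ 0.49601698, -0.00843189,  0.018     ]), array([ 0.44502883, -0.0384556 ,  0.018     ])] 0.05917106003095789
fence scene [ 0.45619345 -0.03336456  0.018     ] [ 0.49991461 -0.00412704  0.018     ]
mag [ 0.51825936 -0.09863472  0.058     ] [ 0.5224995  -0.09475123  0.058     ]
jar [ 0.42020674 -0.09769601  0.045     ] beaker [ 0.641673   -0.11121668  0.072     ] pile [ 0.48358101 -0.2259257   0.06      ] marker [0.4923204  0.06442964 0.01      ] [ 0.39189784 -0.00603104  0.01      ]
```

```bash
cat >> h.py <<'E'
def goal(yaw_yd,sgn,pos,o=None):
    """tool x = sgn*yd, tool y = sgn*xd, z down. prints rot & shift in tool frame"""
    o=o or ctrl.get_obs()
    yd=np.array([np.cos(yaw_yd),np.sin(yaw_yd),0]);xd=np.array([yd[1],-yd[0],0])
    Rg=np.column_stack([sgn*yd,sgn*xd,[0,0,-1]])
    R0=R.from_rotvec(o["tool_rot"]).as_matrix()
    rv=np.degrees(R.from_matrix(R0.T@Rg).as_rotvec())
    sh=R0.T@(np.asarray(pos)-o["tool_pos"])
    return rv.round(2),sh.round(4)
E
python3 - <<'E'
from h import *
yaw=np.arctan2(.842,-.539);print(np.degrees(yaw))
o=ctrl.get_obs();print(R.from_rotvec(o["tool_rot"]).as_matrix().round(3))
mag=np.array([.5205,-.0967,0]);yd=np.array([np.cos(yaw),np.sin(yaw),0]);xd=np.array([yd[1],-yd[0],0])
for s in(1,-1):print(s,goal(yaw,s,mag-s*.02*xd+.03*yd+[0,0,.17]))
E
```

```text
122.62503559454505
[[ 0.317  0.948 -0.001]
 [ 0.948 -0.317 -0.001]
 [-0.002 -0.    -1.   ]]
1 (array([-5.000e-02,  8.000e-02, -5.112e+01]), array([-0.5477,  0.4885,  0.0611]))
-1 (array([1.0000e-01, 6.0000e-02, 1.2888e+02]), array([-0.5166,  0.5136,  0.0611]))
```

>>> jog_arm([
  [[0, 0, 128.9], [-0.517, 0.514, 0.06], 0.0854],
  [[0, 0, 128.9], [-0.517, 0.514, 0.06], 0.0854],
  [[0, 0, 128.9], [-0.517, 0.514, 0.06], 0.0854],
  [[0, 0, 128.9], [-0.517, 0.514, 0.06], 0.0854],
  [[0, 0, 128.9], [-0.517, 0.514, 0.06], 0.0854],
  [[0, 0, 128.9], [-0.517, 0.514, 0.06], 0.0854],
  [[0, 0, 128.9], [-0.517, 0.514, 0.06], 0.0854],
  [[0, 0, 128.9], [-0.517, 0.514, 0.06], 0.0854],
  [[0, 0, 128.9], [-0.517, 0.514, 0.06], 0.0854],
  [[0, 0, 128.9], [-0.517, 0.514, 0.06], 0.0854],
  [[0, 0, 128.9], [-0.517, 0.514, 0.06], 0.0854],
  [[0, 0, 128.9], [-0.517, 0.514, 0.06], 0.0854],
])

```text
t: 1.15
tool_pos: [0.4196, 0.1442, 0.1901]
tool_rot: [-3.115, 0.404, -0.001]
contact_force: [1.4, -0.4, 0.6]
opening: 0.0856
```

Run:
```python
from h import *
yaw=np.arctan2(.842,-.539)
mag=np.array([.5205,-.0967,0]);yd=np.array([np.cos(yaw),np.sin(yaw),0]);xd=np.array([yd[1],-yd[0],0])
print(goal(yaw,-1,mag+.02*xd+.03*yd+[0,0,.17]),ctrl.get_obs()['q'])
```

```text
(array([-3.000e-02, -2.000e-02,  4.259e+01]), array([0.1505, 0.1721, 0.0201])) [ 1.62859929e-01 -3.79025603e-01  2.06397202e+00  1.08743373e-04
  1.45604197e+00  4.20969445e-01]
```

>>> jog_arm([
  [[0, 0, 42.6], [0.15, 0.172, 0.02], 0.0854],
  [[0, 0, 42.6], [0.15, 0.172, 0.02], 0.0854],
  [[0, 0, 42.6], [0.15, 0.172, 0.02], 0.0854],
  [[0, 0, 42.6], [0.15, 0.172, 0.02], 0.0854],
  [[0, 0, 42.6], [0.15, 0.172, 0.02], 0.0854],
  [[0, 0, 42.6], [0.15, 0.172, 0.02], 0.0854],
  [[0, 0, 42.6], [0.15, 0.172, 0.02], 0.0854],
  [[0, 0, 42.6], [0.15, 0.172, 0.02], 0.0854],
  [[0, 0, 42.6], [0.15, 0.172, 0.02], 0.0854],
])

```text
t: 1.9
tool_pos: [0.5212, -0.0572, 0.1699]
tool_rot: [-2.761, 1.498, 0.002]
contact_force: [-0.5, -0.6, 0.2]
opening: 0.0853
```

Run:
```python
from h import *
o=ctrl.get_obs();print(o['t'],o['tool_pos'],R.from_rotvec(o["tool_rot"]).as_matrix().round(3))
i=get_image("wrist")[:,:,::-1];cv2.imwrite("pics/w1.png",i);cv2.imwrite("pics/w1b.png",cv2.convertScaleAbs(i,alpha=1.8))
np.savez("w1.npz",p=o['tool_pos'],r=o['tool_rot'])
```

```text
1.9 [ 0.52122836 -0.05724915  0.16990983] [[ 0.545 -0.838 -0.001]
 [-0.838 -0.545  0.001]
 [-0.001  0.    -1.   ]]
```

View pics/w1b.png

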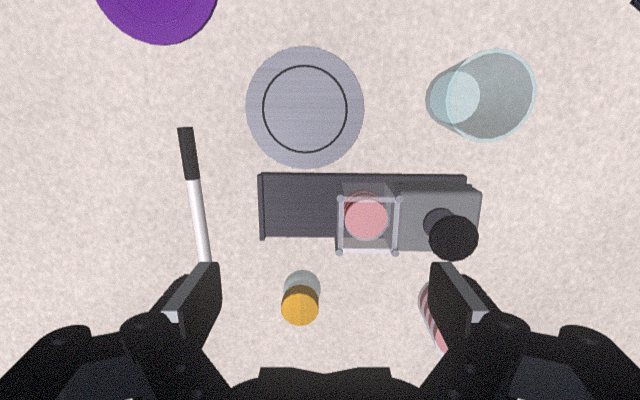

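Run:
```python
from h import *
o=dict(np.load("w1.npz"));o={'tool_pos':o['p'],'tool_rot':o['r']}
C=cam("wrist",o)
i=cv2.imread("pics/w1b.png");g=cv2.cvtColor(i,cv2.COLOR_BGR2GRAY)
m=(g<60).astype(np.uint8)*0
m[205:270,420:490]=(cv2.GaussianBlur(g,(3,3),0)[205:270,420:490]<60)
m=cv2.morphologyEx(m,cv2.MORPH_OPEN,np.ones((5,5)))
c=max(cv2.findContours(m,0,1)[0],key=cv2.contourArea);e=cv2.fitEllipse(c);print("plunger",e)
P=plane(C,*e[0],.086);print(P)
hsv=cv2.cvtColor(i,cv2.COLOR_BGR2HSV)
# dark ring
m=np.zeros_like(g);m[60:160,255:355]=(g[60:160,255:355]<95);
c=max(cv2.findContours(m,0,1)[0],key=cv2.contourArea);e=cv2.fitEllipse(c);print("ring",e)
Tt=plane(C,*e[0],.009);print(Tt,"diam",2*np.linalg.norm(plane(C,e[0][0]+e[1][0]/2,e[0][1],.009)-Tt))
L=[plane(C,*p,.010) for p in((259,240),)]
top=[plane(C,*p,.018) for p in((262,173),(262,240))]
print("fence",top,np.linalg.norm(top[0]-top[1]))
mg=[plane(C,*p,.058) for p in((340,199),(398,199),(402,252),(339,252))];M=np.mean(mg,0)
print("mag",M,[np.linalg.norm(mg[k]-mg[k-1]).round(4) for k in range(4)])
d=M-P;d[2]=0;print("mag-plunger",np.linalg.norm(d),np.degrees(np.arctan2(d[1],d[0])))
f=(top[0]+top[1])/2-P;print("fence-pl",np.linalg.norm(f[:2]),np.degrees(np.arctan2(f[1],f[0])))
f=top[0]-top[1];print("x ax",np.degrees(np.arctan2(f[1],f[0]))+90)
a,b=plane(C,262,173,.010),plane(C,466,177,.010);f=a-b;print("edge",np.degrees(np.arctan2(f[1],f[0])),np.linalg.norm(f))
jar=plane(C,300,308,.045);print('jar',jar)
```

```text
plunger ((452.8143310546875, 237.38929748535156), (43.45451354980469, 46.85304641723633), 87.10309600830078)
[ 0.55399395 -0.14315022  0.086     ]
ring ((304.3034973144531, 108.51248931884766), (84.33766174316406, 87.3283920288086), 165.32763671875)
[ 0.56700711 -0.00841607  0.009     ] diam 0.07044140719747141
fence [array([ 0.50275858, -0.00679569,  0.018     ]), array([ 0.44959369, -0.03778393,  0.018     ])] 0.06153679211202104
mag [ 0.52288349 -0.09898228  0.058     ] [np.float64(0.0434), np.float64(0.0437), np.float64(0.0437), np.float64(0.0496)]
mag-plunger 0.05402469534443269 125.15962975969079
fence-pl 0.14374578757457115 122.77607730806568
x ax 120.23664472515092
edge 121.96477437727485 0.17917885534116634
jar [ 0.42471765 -0.09587227  0.045     ]
```

Run:
```python
from h import *
print(goal(np.radians(122.6),-1,[.554,-.1435,.096]))
```

```text
(array([0.01, 0.03, 0.49]), array([0.0905, 0.0198, 0.0741]))
```

>>> jog_arm([
  [[0, 0, 0.5], [0.03, 0.007, 0.0], 0],
  [[0, 0, 0.5], [0.06, 0.013, 0.01], 0],
  [[0, 0, 0.5], [0.09, 0.02, 0.02], 0],
  [[0, 0, 0.5], [0.09, 0.02, 0.03], 0],
  [[0, 0, 0.5], [0.09, 0.02, 0.04], 0],
  [[0, 0, 0.5], [0.09, 0.02, 0.05], 0],
  [[0, 0, 0.5], [0.09, 0.02, 0.06], 0],
  [[0, 0, 0.5], [0.09, 0.02, 0.068], 0],
  [[0, 0, 0.5], [0.09, 0.02, 0.074], 0],
  [[0, 0, 0.5], [0.09, 0.02, 0.074], 0],
])

```text
t: 2.78
tool_pos: [0.5528, -0.1432, 0.0944]
tool_rot: [2.754, -1.51, -0.005]
contact_force: [0.4, -0.0, -0.2]
opening: 0.0
```

Run:
```python
from h import *
o=ctrl.get_obs();print(o['t'],o['tool_pos'],o['contact_force'],o['opening'])
for n in("wrist","scene"):
    i=get_image(n)[:,:,::-1]
    if n=="scene": i=cv2.resize(i[160:290,210:430],None,fx=3.6,fy=3.6)
    cv2.imwrite(f"pics/{n}2.png",cv2.convertScaleAbs(i,alpha=1.8))
```

```text
2.7833 [ 0.55277549 -0.14315292  0.09444818] [ 0.36126305 -0.00262951 -0.20073211] 5.579497224467209e-06
```

View pics/wrist2.png

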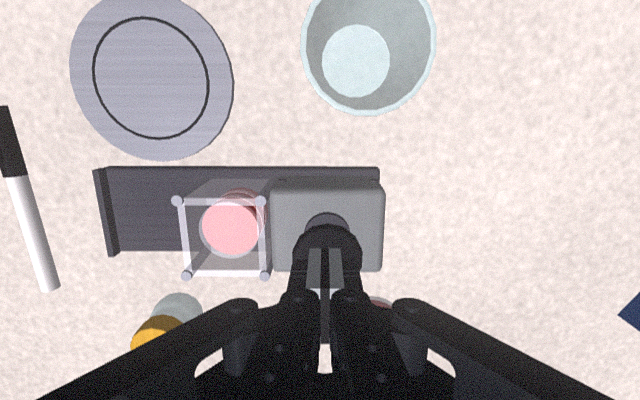

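View pics/scene2.png

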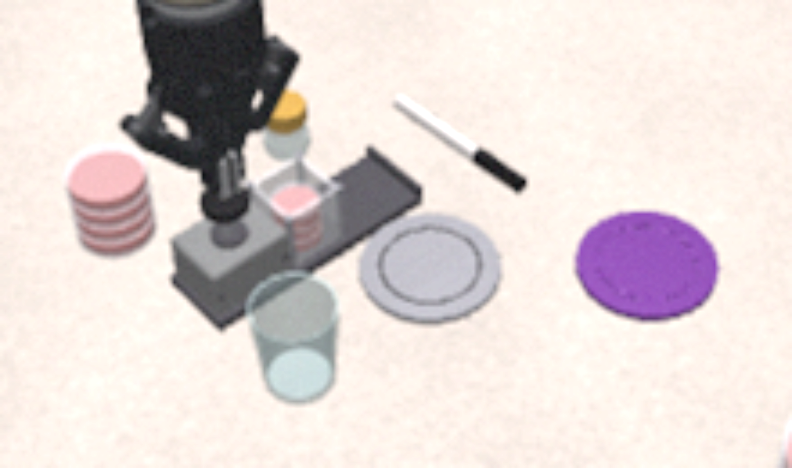

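>>> jog_arm([
  [[0, 0, 0], [0, 0, 0.005], 0],
  [[0, 0, 0], [0, 0, 0.009], 0],
  [[0, 0, 0], [0, 0, 0.011], 0],
  [[0, 0, 0], [0, 0, 0.013], 0],
  [[0, 0, 0], [0, 0, 0.015], 0],
  [[0, 0, 0], [0, 0, 0.017], 0],
  [[0, 0, 0], [0, 0, 0.019], 0],
  [[0, 0, 0], [0, 0, 0.021], 0],
  [[0, 0, 0], [0, 0, 0.023], 0],
  [[0, 0, 0], [0, 0, 0.025], 0],
  [[0, 0, 0], [0, 0, 0.027], 0],
  [[0, 0, 0], [0, 0, 0.029], 0],
])

```text
t: 3.88
tool_pos: [0.5541, -0.1444, 0.0685]
tool_rot: [2.754, -1.512, 0.0]
contact_force: [-4.1, 1.3, 6.6]
opening: -0.0002
```

>>> jog_arm([
  [[0, 0, 0], [0, 0, 0.002], 0],
  [[0, 0, 0], [0, 0, 0.0035], 0],
  [[0, 0, 0], [0, 0, 0.005], 0],
  [[0, 0, 0], [0, 0, 0.005], 0],
])

```text
t: 4.22
tool_pos: [0.5542, -0.1444, 0.064]
tool_rot: [2.754, -1.512, -0.001]
contact_force: [-5.4, 2.0, 9.9]
opening: 0.0006
```

>>> jog_arm([
  [[0, 0, 0], [0, 0, 0.0], 0],
  [[0, 0, 0], [0, 0, -0.005], 0],
  [[0, 0, 0], [0, 0, -0.01], 0],
  [[0, 0, 0], [0, 0, -0.015], 0],
  [[0, 0, 0], [0, 0, -0.02], 0],
  [[0, 0, 0], [0, 0, -0.026], 0],
  [[0, 0, 0], [0, 0, -0.036], 0],
  [[0, 0, 0], [0, 0, -0.06], 0.012],
  [[0, 0, 0], [-0.02, 0, -0.09], 0.012],
  [[0, 0, 0], [-0.06, 0, -0.106], 0.012],
  [[0, 0, 0], [-0.09, 0, -0.106], 0.012],
  [[0, 0, 0], [-0.09, 0, -0.106], 0.012],
])

```text
t: 5.22
tool_pos: [0.5041, -0.0651, 0.1699]
tool_rot: [-2.755, 1.507, -0.001]
contact_force: [0.0, 0.8, -0.3]
opening: 0.012
```

Run:
```python
from h import *
o=ctrl.get_obs();print(o['t'],o['tool_pos'],o['contact_force'],o['opening'])
np.savez("w3.npz",p=o['tool_pos'],r=o['tool_rot'])
for n in("wrist","scene"):
    i=get_image(n)[:,:,::-1]
    if n=="scene": i=cv2.resize(i[160:290,210:430],None,fx=3.6,fy=3.6)
    cv2.imwrite(f"pics/{n}3.png",cv2.convertScaleAbs(i,alpha=1.8))
```

```text
5.2167 [ 0.50411375 -0.06513971  0.16988686] [ 0.02866519  0.83430236 -0.34790215] 0.012046326910373838
```

View pics/wrist3.png

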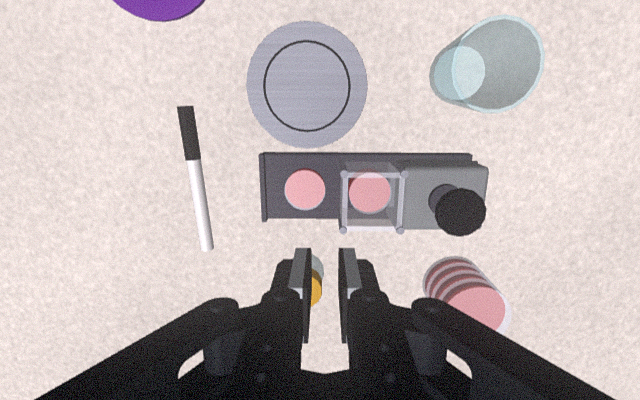

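View pics/scene3.png

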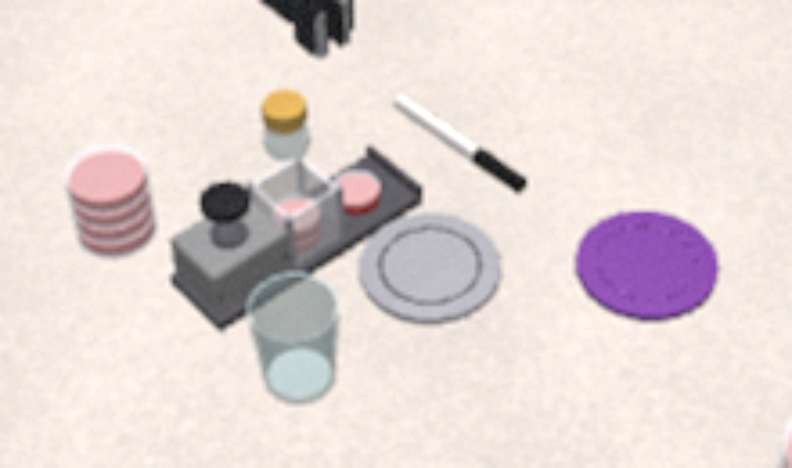

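Run:
```python
from h import *
f=dict(np.load("w3.npz"));o={'tool_pos':f['p'],'tool_rot':f['r']}
C=cam("wrist",o)
i=cv2.imread("pics/wrist3.png");g=cv2.cvtColor(i,cv2.COLOR_BGR2GRAY)
m=np.zeros_like(g);h=i.astype(int)
m[160:222,270:338]=((h[:,:,2]-h[:,:,1])>25)[160:222,270:338]
c=max(cv2.findContours(m,0,1)[0],key=cv2.contourArea);e=cv2.fitEllipse(c);print("dish",e)
D=plane(C,*e[0],.021);print(D,"diam",e[1][0]/351.3*(C[1][2]-.021))
m=np.zeros_like(g);m[35:136,258:356]=(g[35:136,258:356]<95)
c=max(cv2.findContours(m,0,1)[0],key=cv2.contourArea);e=cv2.fitEllipse(c);print("ring",e)
Tt=plane(C,*e[0],.009);print(Tt)
R0=R.from_rotvec(o["tool_rot"]).as_matrix()
yaw=np.radians(122.6);P=np.array([.554,-.1435,0]);yd=np.array([np.cos(yaw),np.sin(yaw),0]);xd=np.array([yd[1],-yd[0],0])
print("R",R0.round(3))
for n,p in(("dish",D),("ring",Tt),("mag",plane(C,373,203,.058)),("jar",plane(C,305,290,.045)),("tcp",o['tool_pos']),("pl",plane(C,460,212,.086)),("deck +x edge",plane(C,300,154,.01)),("deck -x edge",plane(C,300,219,.01))):
    print(n,"world",p.round(4),"disp",((p-P)@xd).round(4),((p-P)@yd-.057).round(4),"tool",(R0.T@(p-o['tool_pos'])).round(4))
```

```text
dish ((304.8048400878906, 187.86953735351562), (38.959110260009766, 39.476688385009766), 173.90939331054688)
[ 0.49572381 -0.05184212  0.021     ] diam 0.032375111123732175
ring ((306.40460205078125, 85.50894165039062), (85.75971221923828, 90.05149841308594), 171.29356384277344)
[ 0.56707337 -0.00842176  0.009     ]
R [[ 0.539 -0.842  0.001]
 [-0.842 -0.539  0.001]
 [-0.    -0.002 -1.   ]]
dish world [ 0.4957 -0.0518  0.021 ] disp 0.0003 0.0516 tool [-0.0157  0.0002  0.1489]
ring world [ 0.5671 -0.0084  0.009 ] disp 0.0838 0.0498 tool [-0.0138 -0.0833  0.161 ]
mag world [ 0.5223 -0.0983  0.058 ] disp -0.0024 -0.0019 tool [0.0378 0.0028 0.1119]
jar world [ 0.4251 -0.0973  0.045 ] disp -0.0837 0.0514 tool [-0.0155  0.0842  0.1247]
tcp world [ 0.5041 -0.0651  0.1699] disp 0.0002 0.0359 tool [0. 0. 0.]
pl world [ 0.5536 -0.1438  0.086 ] disp -0.0005 -0.057 tool [0.0929 0.0009 0.0839]
deck +x edge world [ 0.5164 -0.0334  0.01  ] disp 0.0277 0.056 tool [-0.02   -0.0272  0.1599]
deck -x edge world [ 0.466  -0.0644  0.01  ] disp -0.0315 0.057 tool [-0.0211  0.032   0.1598]
```

>>> jog_arm([
  [[0, 0, 0], [-0.016, 0.038, 0.0], 0.012],
  [[0, 0, 0], [-0.016, 0.038, 0.03], 0.012],
  [[0, 0, 0], [-0.016, 0.038, 0.06], 0.012],
  [[0, 0, 0], [-0.016, 0.038, 0.09], 0.012],
  [[0, 0, 0], [-0.016, 0.038, 0.115], 0.012],
  [[0, 0, 0], [-0.016, 0.038, 0.13], 0.012],
  [[0, 0, 0], [-0.016, 0.038, 0.14], 0.012],
  [[0, 0, 0], [-0.016, 0.038, 0.14], 0.012],
])

```text
t: 5.98
tool_pos: [0.4632, -0.0752, 0.0256]
tool_rot: [2.752, -1.513, -0.008]
contact_force: [0.1, -0.4, 0.9]
opening: 0.0117
```

Run:
```python
from h import *
o=ctrl.get_obs();print(o['t'],o['tool_pos'],o['contact_force'],o['opening'])
np.savez("w4.npz",p=o['tool_pos'],r=o['tool_rot'])
for n in("wrist","scene"):
    i=get_image(n)[:,:,::-1]
    if n=="scene": i=cv2.resize(i[160:290,210:430],None,fx=3.6,fy=3.6)
    cv2.imwrite(f"pics/{n}4.png",cv2.convertScaleAbs(i,alpha=1.8))
```

```text
5.9833 [ 0.46318855 -0.07523576  0.0256175 ] [ 0.07689406 -0.38642754  0.91571095] 0.01169023011584873
```

View pics/wrist4.png

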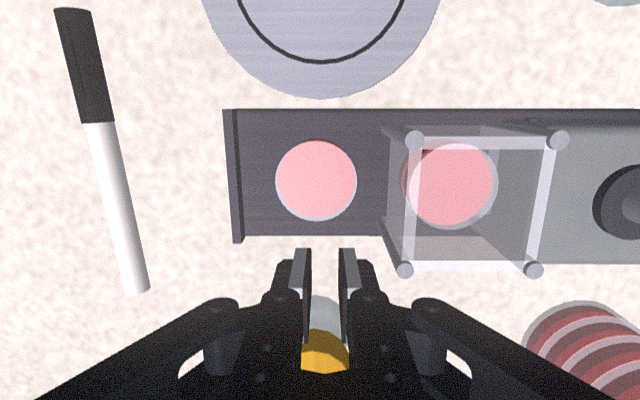

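View pics/scene4.png

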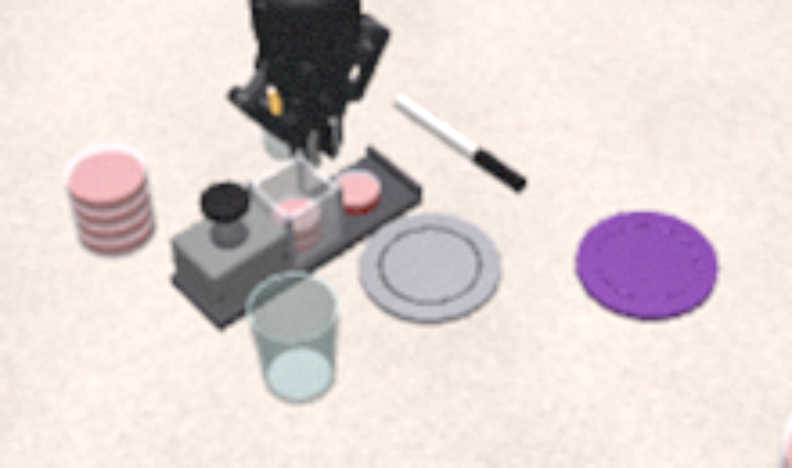

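>>> jog_arm([
  [[0, 0, 0], [0, 0, 0.004], 0.012],
  [[0, 0, 0], [0, 0, 0.008], 0.012],
  [[0, 0, 0], [0, 0, 0.012], 0.012],
  [[0, 0, 0], [0, 0, 0.014], 0.012],
  [[0, 0, 0], [0, 0, 0.014], 0.012],
  [[0, 0, 0], [0, 0, 0.014], 0.012],
])

```text
t: 6.58
tool_pos: [0.4649, -0.0752, 0.0142]
tool_rot: [2.754, -1.512, -0.0]
contact_force: [-0.6, -0.0, 0.2]
opening: 0.0119
```

Run:
```python
from h import *
o=ctrl.get_obs();print(o['t'],o['tool_pos'],o['contact_force'],o['opening'])
np.savez("w5.npz",p=o['tool_pos'],r=o['tool_rot'])
C=cam("wrist",o);img=get_image("wrist")[:,:,::-1]
i=cv2.convertScaleAbs(img,alpha=1.8);cv2.imwrite("pics/wrist5.png",i)
h=i.astype(int);m=(((h[:,:,2]-h[:,:,1])>25)).astype(np.uint8)
m[:, 375:]=0;m[:,:250]=0;m[250:]=0
c=max(cv2.findContours(m,0,1)[0],key=cv2.contourArea);e=cv2.fitEllipse(c);print("dish",e)
D=plane(C,*e[0],.021);R0=R.from_rotvec(o["tool_rot"]).as_matrix()
print(R0.round(3));print(D,"dish tool",R0.T@(D-o['tool_pos']),"ring tool",R0.T@(np.array([.56705,-.0084,.009])-o['tool_pos']))
```

```text
6.5833 [ 0.4648806  -0.0751557   0.01422867] [-0.58311423 -0.03074722  0.18983941] 0.011944304761608569
dish ((313.453125, 186.91575622558594), (83.01470184326172, 83.25796508789062), 146.4130401611328)
[[ 0.537 -0.844 -0.   ]
 [-0.844 -0.537  0.   ]
 [-0.     0.    -1.   ]]
[ 0.49559501 -0.05154689  0.021     ] dish tool [-0.0034329  -0.03858649 -0.00677497] ring tool [-0.0014793  -0.12203628  0.00521607]
```

View pics/wrist5.png

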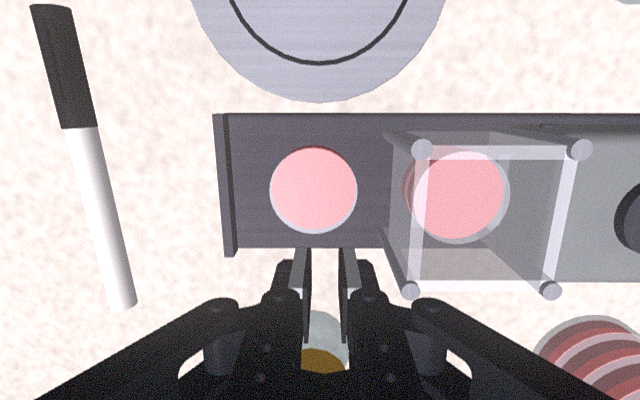

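>>> jog_arm([
  [[0, 0, 0], [-0.0034, 0, 0], 0.012],
  [[0, 0, 0], [-0.0034, -0.004, 0], 0.012],
  [[0, 0, 0], [-0.0034, -0.007, 0], 0.012],
  [[0, 0, 0], [-0.0034, -0.01, 0], 0.012],
  [[0, 0, 0], [-0.0034, -0.013, 0], 0.012],
  [[0, 0, 0], [-0.0033, -0.016, 0], 0.012],
  [[0, 0, 0], [-0.0032, -0.019, 0], 0.012],
  [[0, 0, 0], [-0.0031, -0.022, 0], 0.012],
  [[0, 0, 0], [-0.003, -0.025, 0], 0.012],
  [[0, 0, 0], [-0.0029, -0.028, 0], 0.012],
  [[0, 0, 0], [-0.0028, -0.03, 0], 0.012],
  [[0, 0, 0], [-0.0028, -0.03, 0], 0.012],
])

```text
t: 7.63
tool_pos: [0.4874, -0.056, 0.0148]
tool_rot: [2.753, -1.511, -0.008]
contact_force: [-12.2, 3.2, 11.7]
opening: 0.0125
```

```bash
cat > look.py <<'E'
from h import *
import sys
n=sys.argv[1]
o=ctrl.get_obs();print(o['t'],o['tool_pos'],o['contact_force'],o['opening'])
C=cam("wrist",o);img=get_image("wrist")[:,:,::-1]
i=cv2.convertScaleAbs(img,alpha=1.8);cv2.imwrite(f"pics/wrist{n}.png",i)
h=i.astype(int);m=(((h[:,:,2]-h[:,:,1])>25)).astype(np.uint8)
m[:, 375:]=0;m[:,:250]=0
R0=R.from_rotvec(o["tool_rot"]).as_matrix();ring=np.array([.56705,-.0084,.009])
c=max(cv2.findContours(m,0,1)[0],key=cv2.contourArea);c=cv2.convexHull(c);e=cv2.fitEllipse(c);print("dish",e)
for z in(.020,.021):
    D=plane(C,*e[0],z);print(D,"dish tool",R0.T@(D-o['tool_pos']),"ring tool",R0.T@(ring-o['tool_pos']),"dist",np.linalg.norm((D-ring)[:2]))
E
python3 look.py 6
```

```text
7.6333 [ 0.48736361 -0.05595458  0.01476734] [-12.21226367   3.21597299  11.74216739] 0.01250507599346799
dish ((324.5830993652344, 207.73367309570312), (81.79096984863281, 82.07028198242188), 116.599365234375)
[ 0.5128011  -0.04099234  0.02      ] dish tool [ 0.00101138 -0.02947294 -0.00535144] ring tool [ 0.00267884 -0.09278109  0.00539572] dist 0.06328667880734269
[ 0.51306529 -0.04082735  0.021     ] dish tool [ 0.00101008 -0.02978051 -0.00635265] ring tool [ 0.00267884 -0.09278109  0.00539572] dist 0.06297525223454899
```

View pics/wrist6.png

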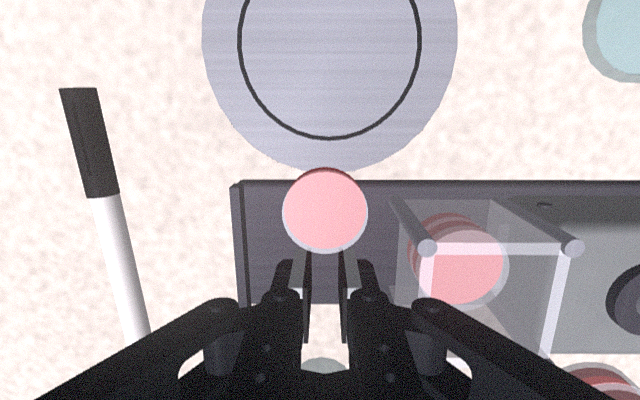

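>>> jog_arm([
  [[0, 0, 0], [0, 0.002, -0.004], 0.012],
  [[0, 0, 0], [-0.002, 0.006, -0.01], 0.012],
  [[0, 0, 0], [-0.004, 0.008, -0.016], 0.006],
  [[0, 0, 0], [-0.004, 0.008, -0.016], 0],
  [[0, 0, 0], [-0.004, 0.008, -0.016], 0],
  [[0, 0, 0], [-0.004, 0.008, -0.016], 0],
])

```text
t: 8.18
tool_pos: [0.48, -0.0577, 0.0305]
tool_rot: [-2.754, 1.512, -0.001]
contact_force: [0.6, 0.2, 0.1]
opening: -0.0
```

```bash
python3 look.py 7
python3 - <<'E'
from h import *
i=get_image("scene")[:,:,::-1]
cv2.imwrite("pics/scene7.png",cv2.convertScaleAbs(cv2.resize(i[160:290,210:430],None,fx=3.6,fy=3.6),alpha=1.8))
E
```

```text
8.1833 [ 0.48001997 -0.05770245  0.03048795] [0.63279447 0.19728955 0.10882463] -1.475636118873279e-05
dish ((329.74078369140625, 183.19949340820312), (75.3380355834961, 75.57099151611328), 169.40614318847656)
[ 0.51227025 -0.04114181  0.02      ] dish tool [ 0.00333006 -0.0360954   0.01050549] ring tool [ 0.00509805 -0.09988476  0.02153449] dist 0.06381885905377814
[ 0.51245688 -0.04100325  0.021     ] dish tool [ 0.00331379 -0.03632768  0.00950558] ring tool [ 0.00509805 -0.09988476  0.02153449] dist 0.06358758034447383
```

View pics/wrist7.png

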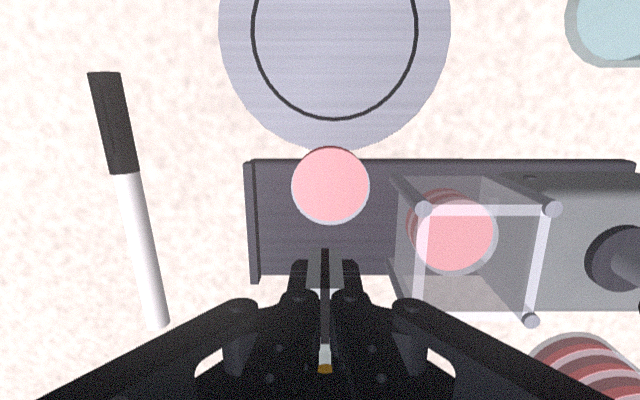

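View pics/scene7.png

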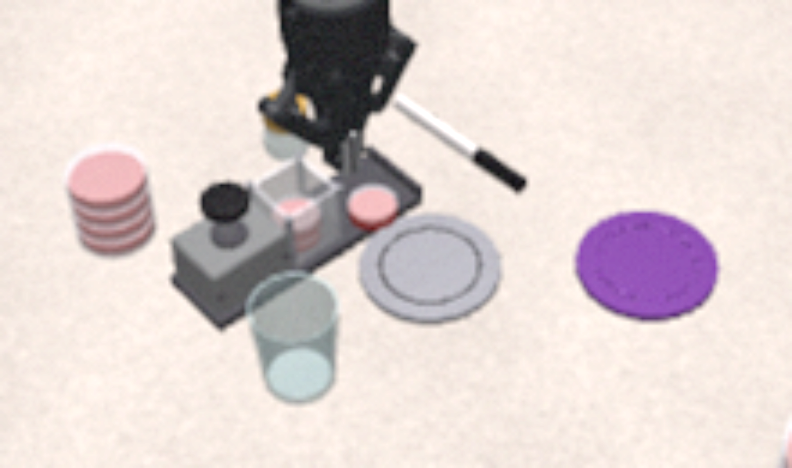

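>>> jog_arm([
  [[0, 0, 0], [-0.001, 0.001, 0.006], 0],
  [[0, 0, 0], [-0.001, 0.001, 0.012], 0],
  [[0, 0, 0], [-0.001, 0.001, 0.0145], 0],
  [[0, 0, 0], [-0.001, -0.002, 0.0145], 0],
  [[0, 0, 0], [-0.001, -0.005, 0.0145], 0],
  [[0, 0, 0], [-0.001, -0.008, 0.0145], 0],
  [[0, 0, 0], [-0.001, -0.011, 0.0145], 0],
])

```text
t: 8.87
tool_pos: [0.4892, -0.0508, 0.016]
tool_rot: [-2.754, 1.512, -0.001]
contact_force: [0.4, -0.5, -0.6]
opening: 0.0001
```

```bash
python3 look.py 8
```

```text
8.8667 [ 0.48920183 -0.05076185  0.01603001] [ 0.42000719 -0.47869181 -0.614051  ] 0.00011607543337056761
dish ((332.81878662109375, 204.9552001953125), (81.51862335205078, 81.61774444580078), 3.6559934616088867)
[ 0.51709124 -0.03824655  0.02      ] dish tool [ 0.00441273 -0.03025031 -0.00395719] ring tool [ 0.00604408 -0.08841855  0.00706503] dist 0.058195308971541314
[ 0.51732878 -0.03806449  0.021     ] dish tool [ 0.00438698 -0.03054882 -0.00495709] ring tool [ 0.00604408 -0.08841855  0.00706503] dist 0.057898033084996144
```

>>> jog_arm([
  [[0, 0, 0], [0, -0.003, 0], 0],
  [[0, 0, 0], [0, -0.006, 0], 0],
  [[0, 0, 0], [0, -0.009, 0], 0],
  [[0, 0, 0], [0, -0.012, 0], 0],
  [[0, 0, 0], [0, -0.015, 0], 0],
  [[0, 0, 0], [0, -0.018, 0], 0],
  [[0, 0, 0], [0, -0.021, 0], 0],
  [[0, 0, 0], [0, -0.024, 0], 0],
  [[0, 0, 0], [0, -0.027, 0], 0],
  [[0, 0, 0], [0, -0.03, 0], 0],
  [[0, 0, 0], [0, -0.032, 0], 0],
  [[0, 0, 0], [0, -0.034, 0], 0],
])

```text
t: 9.92
tool_pos: [0.5175, -0.0325, 0.0158]
tool_rot: [2.754, -1.512, -0.0]
contact_force: [0.2, 0.1, 1.1]
opening: -0.0003
```

```bash
python3 look.py 9
```

```text
9.9167 [ 0.51747875 -0.03252718  0.01576314] [0.18388252 0.12438177 1.05482826] -0.00026575691918042326
dish ((332.90289306640625, 203.97544860839844), (80.91609954833984, 80.95065307617188), 79.05758666992188)
[ 0.54580938 -0.01976146  0.02      ] dish tool [ 0.00443683 -0.03075519 -0.00423936] ring tool [ 0.00625318 -0.05477579  0.00675876] dist 0.024088309217005496
[ 0.54604485 -0.01958091  0.021     ] dish tool [ 0.00441085 -0.0310507  -0.00523938] ring tool [ 0.00625318 -0.05477579  0.00675876] dist 0.023795567872669426
```

View pics/wrist9.png

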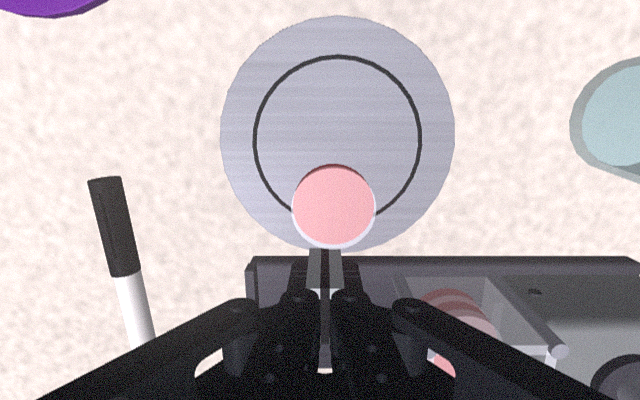

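>>> jog_arm([
  [[0, 0, 0], [0, -0.003, 0], 0],
  [[0, 0, 0], [0, -0.006, 0], 0],
  [[0, 0, 0], [0, -0.009, 0], 0],
  [[0, 0, 0], [0, -0.012, 0], 0],
  [[0, 0, 0], [0, -0.015, 0], 0],
  [[0, 0, 0], [0, -0.0175, 0], 0],
  [[0, 0, 0], [0, -0.02, 0], 0],
  [[0, 0, 0], [0, -0.022, 0], 0],
  [[0, 0, 0], [0, -0.023, 0], 0],
  [[0, 0, 0], [0, -0.024, 0], 0],
  [[0, 0, 0], [0, -0.024, 0], 0],
  [[0, 0, 0], [0, -0.024, 0], 0],
])

```text
t: 10.97
tool_pos: [0.5375, -0.0198, 0.0158]
tool_rot: [-2.754, 1.512, -0.0]
contact_force: [-0.6, 0.2, -0.2]
opening: -0.0002
```

```bash
python3 look.py 10
```

```text
10.9667 [ 0.53754382 -0.01977494  0.01577939] [-0.64547007  0.19016348 -0.22050555] -0.0001802696723573781
dish ((332.8748474121094, 203.34808349609375), (80.8144302368164, 80.98481750488281), 59.0205192565918)
[ 0.5660907  -0.00686034  0.02      ] dish tool [ 0.00442372 -0.03101857 -0.00421939] ring tool [ 0.00623765 -0.03100127  0.00678061] dist 0.0018140567470451097
[ 0.56632447 -0.00668097  0.021     ] dish tool [ 0.00439784 -0.03131213 -0.00521938] ring tool [ 0.00623765 -0.03100127  0.00678061] dist 0.0018658626709460362
```

View pics/wrist10.png

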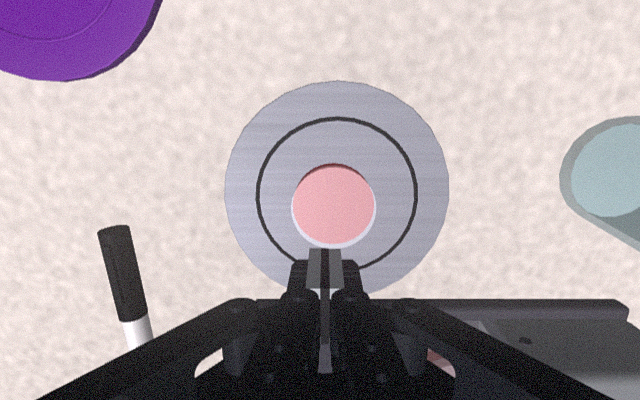

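>>> jog_arm([
  [[0, 0, 0], [0, 0.003, 0], 0],
  [[0, 0, 0], [0, 0.007, 0], 0],
  [[0, 0, 0], [0, 0.01, -0.01], 0],
  [[0, 0, 0], [0, 0.01, -0.035], 0],
  [[0, 0, 0], [0, 0.01, -0.07], 0],
  [[0, 0, 0], [0, 0.01, -0.11], 0],
  [[0, 0, 0], [0, 0.01, -0.15], 0],
  [[0, 0, 0], [0, 0.04, -0.15], 0],
  [[0, 0, 0], [0, 0.06, -0.15], 0],
  [[0, 0, 0], [0, 0.06, -0.15], 0],
])

```text
t: 11.85
tool_pos: [0.4853, -0.0533, 0.1675]
tool_rot: [2.752, -1.514, 0.003]
contact_force: [1.2, -0.4, -0.8]
opening: -0.0
```

```bash
python3 look.py 11
python3 - <<'E'
from h import *
i=get_image("scene")[:,:,::-1]
cv2.imwrite("pics/scene11.png",cv2.convertScaleAbs(cv2.resize(i[160:290,210:430],None,fx=3.6,fy=3.6),alpha=1.8))
E
```

```text
11.85 [ 0.48527636 -0.05334277  0.16748002] [ 1.23568487 -0.43936325 -0.76526883] -9.418018537642948e-06
dish ((328.074951171875, 74.3364028930664), (43.72358703613281, 46.26271438598633), 2.2866759300231934)
[ 0.56448583 -0.00803603  0.02      ] dish tool [ 0.0038176  -0.09107455  0.14754   ] ring tool [ 0.00547457 -0.09303946  0.15854459] dist 0.002589878145872728
[ 0.56442249 -0.00806153  0.021     ] dish tool [ 0.00380733 -0.09100797  0.14653994] ring tool [ 0.00547457 -0.09303946  0.15854459] dist 0.002649217835693422
```

View pics/wrist11.png

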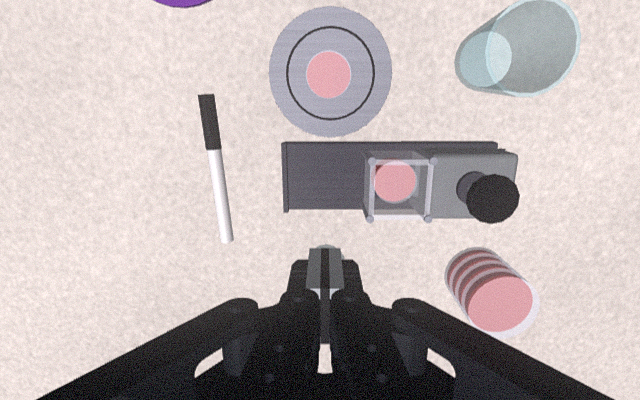

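View pics/scene11.png

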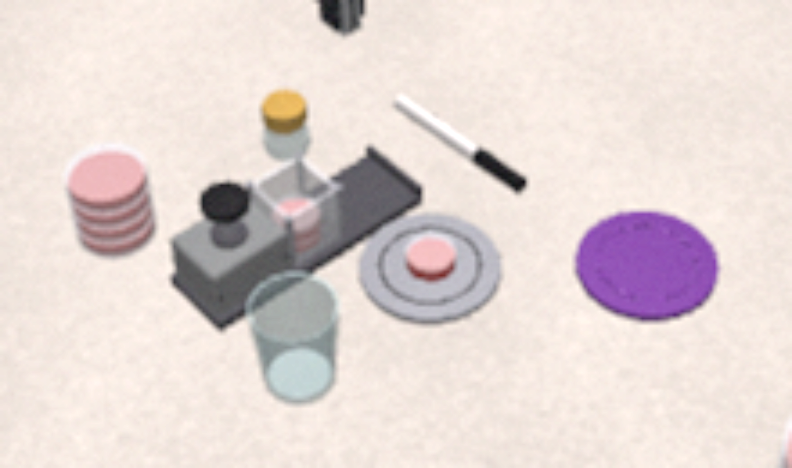

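The dish is flat and centred in the ring at (328,74). The plunger is up, two dishes are still in the magazine, and the bystanders have not moved.

```bash
python3 -c "
from station import job
print(job.finish_job())"
```

```text
the job is handed in; nothing more can be done
None
```

I pressed the plunger to its stop once (TCP at z 0.064 m, about 10 N) and let it come back up. One dish came out onto the deck. I pushed that dish along the deck with the fingertips onto the grey steel turntable, leaving the purple look-alike alone, then backed off and handed the job in at about 12 s.

- **Dish position:** the last wrist view put the dish's centre about 2.6 mm from the turntable's centre, against the 17.5 mm allowed. It stood flat inside the ring.
- **Everything else:** the last views showed the plunger up, two dishes still in the magazine, the jar, beaker, pile and marker where they had been, and the robot clear. I did not re-check the bottle, spatula and rack, which lay outside those views; the arm kept well away from them.

**Contact with the magazine:** on the first push, with the fingers 12 mm open, the wrist force read about 17 N. A gripper knuckle was probably rubbing on the magazine. I backed off, closed the fingers, moved slightly toward the fence and raised the fingertips a little, and the rest of the push showed about 1 N or less. The magazine and its dishes looked unmoved afterwards.

**Camera disagreement:** the top and scene cameras differed by about 7 mm, so I used the wrist camera. It agreed with itself on the turntable to within 0.1 mm and on the plunger to within about 1 mm.

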